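Slide the loaded tube carriage home into its reader

TASK

Two small tube readers stand on the bench, each with a carriage on a slide. Push the carriage that holds the test tubes along its slide towards its reader until the spring catch clicks in and it sits fully home, then let go. Leave the empty carriage where it is.

Things in the scene. Friction and masses are not known exactly. Their poses are not given: they have to be found in the camera images.
- tube_carriage (a joint): travel (m) of the carriage holding six stoppered glass tubes: 0 at the end nearest the robot, grows towards the white reader head, 0.110 fully home. Friction 1.5 N. From 0.089 a sprung ball resists, about 8 N in all; past its crest at 0.101 the spring draws the carriage home by itself; pulling it out again takes about 8 N. Let go before the crest, it springs back or stays short.
- tube_tab (a point): top centre of the loaded carriage's push tab: upright aluminium plate 12 mm thick (x), 30 wide (y), top 97 mm above bench, 63 above the grey deck. Moves with the carriage. x: level push direction along the slide to the reader; z: up. Tubes stand 50 mm or more ahead, up to 116 mm above bench. Behind the tab: 4 mm of deck (34 high), then only the low slide, below 26 mm.
- tube_slide: fixed aluminium base of the loaded carriage's slide, 340 x 100 mm, 12 mm thick. Origin: centre of its underside, on the bench; x along the slide towards the reader, z up. Reader head: white box at its +x end, 72 mm high. Spring catch: dark block beside the track on the +y side, 89 mm ahead of the origin, 38 mm high.
- spare_tab (a point): top centre of the push tab of the other carriage, on its own slide and reader of the same shape and size, same axes. It differs in that its white tube holder (low block on the carriage) is empty: no tubes. This carriage is to be left alone.

How it is judged:
By the outcome, as a careful person would: the job done as asked, in the order asked, and still so for the second after the job is handed in, with the robot touching nothing.
It also fails if it takes over 32 s, if anything falls off the work surface, if the arm or the gripper's body presses on something with over 40 N, if the wrist force passes 120 N, or if a joint passes its speed limit or range.

ROBOT

A 6-joint arm with a two-finger parallel gripper is mounted at the origin on the work surface. World frame = base frame: x ahead of the robot, y to its left, z up, the work surface at z = 0. Lengths are in mm, angles in rad, forces in N, time in s.
With the tool pointing down it reaches from about 350 to 775 mm from the base axis. Payload 7.3 kg.
Tool frame: the origin (TCP) lies on the front face of the gripper's body, between the roots of the fingers; the fingertips stand 66 mm ahead of it and the grasp point (between the pads) lies 47 mm ahead of it (bot.tip_extent is the distance from the TCP to the fingertips, in mm); z points along the fingers, y is the line along which they close (so a half turn about z gives the same grasp; the last joint's range is limited). The gripper opens to 92 mm and grips with 3 to 60 N. Pads are 19 mm wide; open, the fingers measure 130 mm over their backs; the gripper's body (75 mm by 190 mm) begins 47 mm behind the grasp point.
Start: joints at [-1.403, 0.342, 1.524, -0, 1.275, -0.146], TCP at [162.076, -499.37, 292.241] pointing down, gripper open.
Joint ranges: [-2.53, 2.53], [-0.77, 2.02], [0.04, 2.7], [-1, 4.14], [0.28, 2.66], [-3.11, 3.11]. Speed limits (rad/s): [2.57, 2.57, 3.14, 3.14, 3.14, 3.14].

INTERFACE

Orientations are given as [roll, pitch, yaw] about the fixed x, y, z axes, in that order (R = Rz(yaw) Ry(pitch) Rx(roll)).
In Python, from plant import readout, viewer, order, bot gives the robot as it stands.
- The arm moves only by the shell command python3 -m creep 'ROWS'. ROWS is text: rows parted by semicolons, each of 7 numbers parted by spaces: the shift along the world's x, y, z in m, then the turn, a rotation vector about the world's x, y, z in rad, then the opening in per cent of the stroke, from 0 (shut) to 100 (fully open). A call has 1 to 8 rows; each row shifts and turns the commanded pose from where the row before left it; what a row does not reach is not made up. A row lasts 1/12 s, in which the tool goes at most 41.7 mm and 7.16 degrees, less where a joint would pass 70% of its speed; a pose out of reach is approached as far as the arm can. A call is refused whole if a number of a shift passes 0.0417 or a number of a turn 0.125, either way. A call with a gripper value outside its range is refused whole. The fingers move at their own pace and stop on an object; the grip force is fixed at half the most. Time passes only in rows, so rows that do not move let the fingers close. It gives the time, the measured TCP pose, the force, the opening and the grip force at its end, in the units of the state.
- readout.get_obs(): the state, without advancing time (a new reading comes with each control period).
- viewer.capture(name): name is "scene" or "top"; returns the picture (480x640x3 uint8, red, green, blue); there is no depth.
- viewer.camera_info(name): a dict with "fx", "fy", "cx", "cy" (pixels), "origin" and "rotation" of the camera in the world. Camera axes: x right, y up, looking along -z (the intrinsics and any distortion apply to the point x, -y, -z); pixel columns grow to the right and rows downward; lengths in mm; the calibration is good to about 2 mm. A picture is of the moment at which its call begins. camera_info takes no time and is no camera call.
- order.close_job(): hands the job in; it is judged then, once.
The state is a dict: "time": time; "joint_positions": joint angles; "dq": joint speeds; "tau": joint torques, N m; "tool_pos": TCP position; "tcp_rot": TCP orientation; "contact_force": force on the tool from outside, world axes, zero at the start; "moment": the same for the moment, N m; "grip_width": finger opening in mm; "finger_force": force on a finger pad.
Only numpy, scipy, OpenCV 4.12 (cv2) and the standard library are available. Lean on these libraries where they do the work, as an engineer would, in place of code of your own. Each camera call takes 0.05 s, during which the arm holds its last target. There are 200 camera calls.

## Working session

There is one attempt and no reset: what is moved stays moved. The work goes in short steps, Python scripts to look and compute and a shell command to move; the robot and the scene stay as the last step left them, time stands still between calls to the robot, and variables do not carry over. Pictures are saved under pics/ and viewed, at most 10 in all, crops included, and the job is handed in when it is done.

```bash
mkdir -p pics
python3 - <<'E'
from plant import readout, viewer, order, bot
import cv2
for n in("scene","top"):
    im=viewer.capture(n); cv2.imwrite(f"pics/{n}0.png",im[:,:,::-1]); print(n,viewer.camera_info(n))
print(readout.get_obs())
E
```

```text
scene {'fx': 459.0917360271934, 'fy': 459.0917360271934, 'cx': 316.52712063704246, 'cy': 249.03820029786377, 'origin': array([ 905.12625424, -364.80567578,  716.87504261]), 'rotation': array([0.67214429, 0.006304  , 0.74688505])}
top {'fx': 484.5540896503421, 'fy': 484.5540896503421, 'cx': 320.76226618644444, 'cy': 239.2416404995103, 'origin': array([386.62910719, -23.11482321, 942.66683694]), 'rotation': array([ 0.20642791,  0.00210814, -1.41330419])}
{'time': 0.1, 'joint_positions': array([-1.40298223e+00,  3.42618240e-01,  1.52490568e+00,  4.98016431e-05,
        1.27539677e+00, -1.45984874e-01]), 'dq': array([ 0.00020778, -0.00090509, -0.00256535,  0.0017703 ,  0.00076883,
        0.00066116]), 'tau': array([ 1.70892075e-03, -4.32004130e+01, -2.44694120e+01,  7.18803238e-02,
        5.26112714e-02, -4.83172892e-05]), 'tool_pos': array([ 162.04917545, -499.08360725,  291.63798531]), 'tcp_rot': array([-3.14028567e+00, -2.40304130e-04,  3.13784279e-01]), 'contact_force': array([ 0.76539348,  0.27466341, -0.64306784]), 'moment': array([-0.02624278, -0.01942553,  0.02294894]), 'finger_force': 0.0, 'grip_width': 91.43774068740069}
```

View pics/scene0.png

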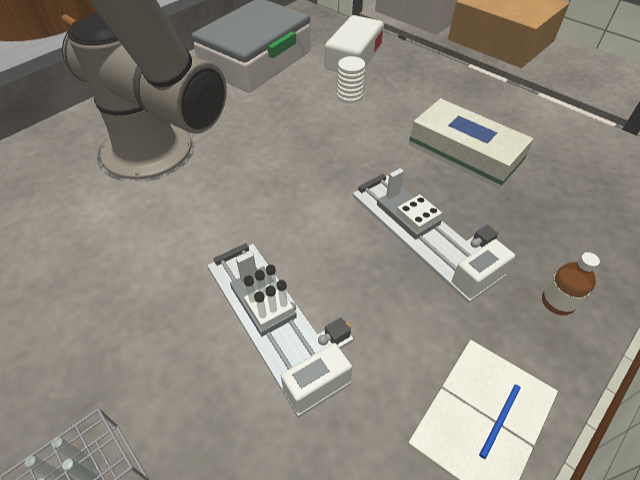

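View pics/top0.png

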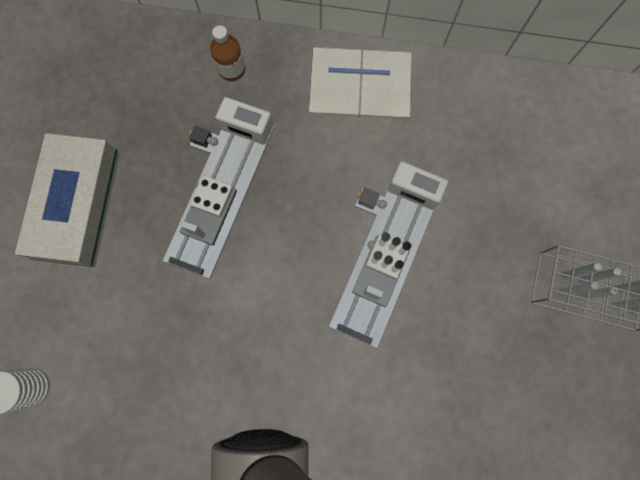

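The loaded slide is the right-hand one in the top view: tab near (375,293), near end at (330,328)–(378,347), head near (418,183). In the scene view its tab is near (247,265). The spare slide is at left, with tab near (192,230). I'll zoom in for exact pixels.

Run:
```python
import cv2
a=cv2.imread("pics/top0.png")[155:355,320:460]; b=cv2.imread("pics/scene0.png")[235:420,200:360]
a=cv2.resize(a,None,fx=2.95,fy=2.95,interpolation=2)[:590,:400]; b=cv2.resize(b,(400,462),interpolation=2)
b=cv2.copyMakeBorder(b,0,a.shape[0]-462,0,0,0)
cv2.imwrite("pics/z.png",cv2.hconcat([a,b]))
```

```text
(no output)
```

View pics/z.png

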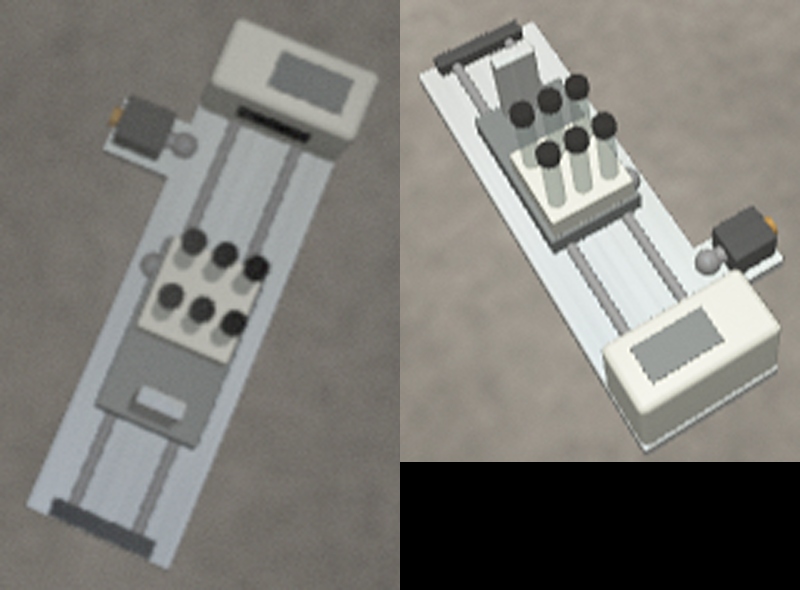

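```bash
cat > h.py <<'E'
import numpy as np
from scipy.spatial.transform import Rotation as R
from plant import viewer
def ray(n,u,v):
    c=viewer.camera_info(n); d=np.array([(u-c['cx'])/c['fx'],-(v-c['cy'])/c['fy'],-1])
    return np.array(c['origin']),R.from_euler('xyz',c['rotation']).as_matrix()@d
def atz(n,u,v,z):
    o,d=ray(n,u,v); return o+d*(z-o[2])/d[2]
E
python3 - <<'E'
from h import *
np.set_printoptions(precision=1,suppress=True)
T=lambda x,y:("top",320+x/2.95,155+y/2.95)
S=lambda x,y:("scene",200+(x-400)/2.5,235+y/2.5)
print("tab",atz(*T(161,403),97),atz(*S(514,55),97))
o,d=ray(*T(161,403));p,e=ray(*S(514,55));s=np.linalg.lstsq(np.c_[d,-e],p-o,rcond=None)[0];print("tri",o+d*s[0],p+e*s[1])
L,Rr,F=atz(*T(27,506),12),atz(*T(168,568),12),atz(*T(333,163),12)
print(L,Rr,F,atz(*S(418,72),12),atz(*S(530,22),12),np.linalg.norm(L-Rr))
far=[atz(*T(378,75),72),atz(*T(238,20),72)];print("head",far,atz(*S(645,452),0))
v=F-Rr;print("yaw",np.arctan2(v[1],v[0]),"perp",np.arctan2(*(lambda w:(-w[0],w[1]))(L-Rr)))
a,b=atz(*S(418,72),12),atz(*S(645,447),12);print("scene edge yaw",np.arctan2(*(b-a)[1::-1]),np.linalg.norm(b-a))
t=[atz(*T(*q),97) for q in((142,386),(187,403),(181,421),(136,404))];w=t[0]-t[1];print("tab",np.linalg.norm(w),np.linalg.norm(t[1]-t[2]),np.arctan2(-w[0],w[1]))
E
```

```text
tab [ 483.8 -100.9   97. ] [489.8 -99.9  97. ]
tri [ 484.3 -101.3   92.3] [486.6 -97.9  92.2]
[414.7 -32.7  12. ] [ 390.5 -127.1   12. ] [ 671.7 -201.3   12. ] [ 390.9 -124.4   12. ] [417.5 -32.9  12. ] 97.4850538963153
head [array([ 715.7, -211.8,   72. ]), array([ 738.6, -119. ,   72. ])] [ 717.3 -210.8    0. ]
yaw -0.2579180943444506 perp -0.251694047991106
scene edge yaw -0.25930964828393294 338.79107286419395
tab 28.23903862625795 11.264567475077005 -0.20701197932695573
```

```bash
python3 -m creep '0.018 0.0255 0 0 0 -0.114 0;0.018 0.0255 0 0 0 -0.114 0;0.018 0.0255 0 0 0 -0.114 0;0.018 0.0255 0 0 0 -0.114 0;0.018 0.0255 0 0 0 -0.114 0;0.018 0.0255 0 0 0 0 0;0.018 0.0255 0 0 0 0 0;0.018 0.0255 0 0 0 0 0' && python3 -m creep '0.018 0.0255 0 0 0 0 0;0.018 0.0255 0 0 0 0 0;0.018 0.0255 0 0 0 0 0;0.018 0.0255 0 0 0 0 0;0.018 0.0255 0 0 0 0 0;0.018 0.0255 0 0 0 0 0;0.018 0.0255 0 0 0 0 0;0.018 0.0255 0 0 0 0 0' && python3 -m creep '0 0 0 0 0 0 0;0 0 0 0 0 0 0;0 0 0 0 0 0 0'
```

```text
time: 0.77
tool_pos: [306.6, -293.9, 292.0]
tcp_rot: [-3.141, 0.0, -0.257]
contact_force: [1.5, -0.5, -0.4]
grip_width: 43.1
finger_force: 0.0
time: 1.43
tool_pos: [450.6, -89.8, 292.0]
tcp_rot: [3.142, 0.0, -0.256]
contact_force: [0.4, -0.0, -0.1]
grip_width: 0.2
finger_force: 0.0
time: 1.68
tool_pos: [449.7, -91.4, 291.9]
tcp_rot: [3.141, 0.001, -0.255]
contact_force: [-0.2, -0.7, 0.3]
grip_width: 0.5
finger_force: 0.0
```

```bash
python3 -m creep '0 0 -0.025 0 0 0 0;0 0 -0.025 0 0 0 0;0 0 -0.025 0 0 0 0;0 0 -0.02 0 0 0 0;0 0 -0.02 0 0 0 0;0 0 -0.01 0 0 0 0;0 0 0 0 0 0 0;0 0 0 0 0 0 0'
python3 - <<'E'
from plant import viewer
import cv2
a=viewer.capture("scene")[180:400,140:380,::-1];b=viewer.capture("top")[150:370,280:460,::-1]
cv2.imwrite("pics/c1.png",cv2.hconcat([cv2.resize(a,None,fx=1.85,fy=1.85),cv2.resize(b,None,fx=1.85,fy=1.85)]))
E
```

```text
time: 2.35
tool_pos: [449.6, -92.3, 167.2]
tcp_rot: [3.142, 0.001, -0.258]
contact_force: [-0.1, 0.8, -0.0]
grip_width: 0.5
finger_force: 0.0
```

View pics/c1.png

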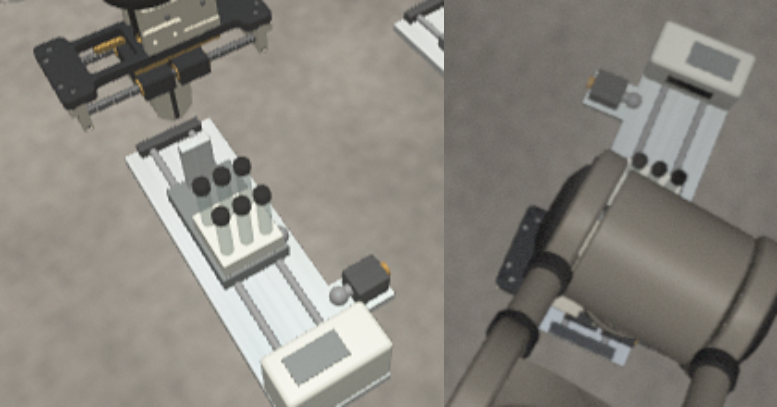

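The closed fingertips, at about (175,113) in the crop, stand behind the tab top at (195,146) and in line with it, with the tubes well clear. I'll descend behind the tab and then ease forward.

```bash
python3 -m creep '0 0 -0.015 0 0 0 0;0 0 -0.015 0 0 0 0;0 0 -0.007 0 0 0 0;0 0 0 0 0 0 0;0 0 0 0 0 0 0' && python3 -m creep '0.0048 -0.0013 0 0 0 0 0;0.0048 -0.0013 0 0 0 0 0;0.0048 -0.0013 0 0 0 0 0;0.0048 -0.0013 0 0 0 0 0;0 0 0 0 0 0 0'
```

```text
time: 2.87
tool_pos: [450.3, -91.6, 130.8]
tcp_rot: [3.141, -0.0, -0.256]
contact_force: [0.2, -0.4, 0.9]
grip_width: 0.5
finger_force: 0.0
time: 3.28
tool_pos: [470.6, -97.0, 130.6]
tcp_rot: [3.141, -0.002, -0.256]
contact_force: [-0.0, -0.4, 0.3]
grip_width: 0.3
finger_force: 0.0
```

```bash
python3 -m creep '0.0048 -0.0013 0 0 0 0 0;0.0048 -0.0013 0 0 0 0 0;0.0048 -0.0013 0 0 0 0 0;0.0048 -0.0013 0 0 0 0 0;0.0048 -0.0013 0 0 0 0 0'
python3 - <<'E'
from plant import viewer
import cv2
a=viewer.capture("scene")[180:400,140:380,::-1]
cv2.imwrite("pics/c2.png",cv2.resize(a,None,fx=2.5,fy=2.5))
E
```

```text
time: 3.7
tool_pos: [493.7, -103.0, 130.2]
tcp_rot: [-3.141, 0.0, -0.256]
contact_force: [-1.6, 2.3, 0.5]
grip_width: 0.4
finger_force: 0.9
```

View pics/c2.png

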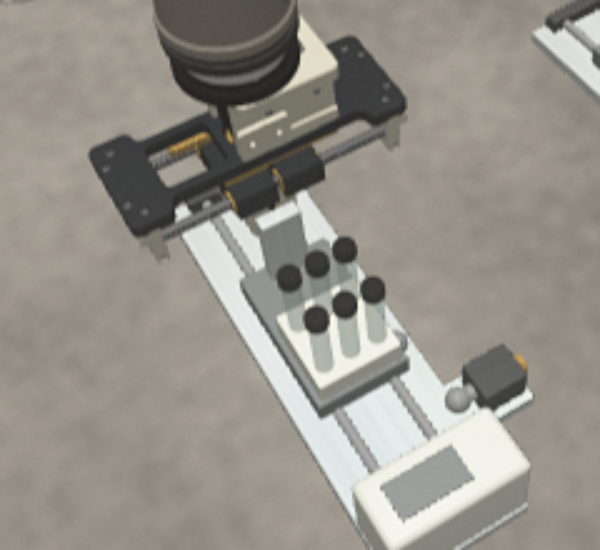

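The fingers press squarely on the tab at crop (280,215) and the carriage has begun to move. I'll keep pushing along the slide and watch the force.

```bash
python3 -m creep '0.0039 -0.001 0 0 0 0 0;0.0039 -0.001 0 0 0 0 0;0.0039 -0.001 0 0 0 0 0;0.0039 -0.001 0 0 0 0 0;0.0039 -0.001 0 0 0 0 0;0.0039 -0.001 0 0 0 0 0;0.0039 -0.001 0 0 0 0 0' ; for i in 1; do python3 -m creep '0.002 -0.0005 0 0 0 0 0;0.002 -0.0005 0 0 0 0 0;0.002 -0.0005 0 0 0 0 0'; python3 -m creep '0.002 -0.0005 0 0 0 0 0;0.002 -0.0005 0 0 0 0 0;0.002 -0.0005 0 0 0 0 0'; done
python3 - <<'E'
from plant import viewer
import cv2
a=viewer.capture("scene")[180:400,140:380,::-1]
cv2.imwrite("pics/c3.png",cv2.resize(a,None,fx=2.5,fy=2.5))
E
```

```text
time: 4.33
tool_pos: [520.9, -110.3, 130.2]
tcp_rot: [3.141, 0.0, -0.256]
contact_force: [-1.9, -0.7, -0.3]
grip_width: 0.8
finger_force: 0.9
time: 4.58
tool_pos: [526.7, -111.6, 130.2]
tcp_rot: [3.141, 0.0, -0.256]
contact_force: [-1.1, -0.3, 0.3]
grip_width: 0.7
finger_force: 0.8
time: 4.83
tool_pos: [532.7, -113.1, 130.2]
tcp_rot: [3.142, 0.0, -0.256]
contact_force: [-2.2, -0.9, -0.3]
grip_width: 0.1
finger_force: 0.8
```

View pics/c3.png

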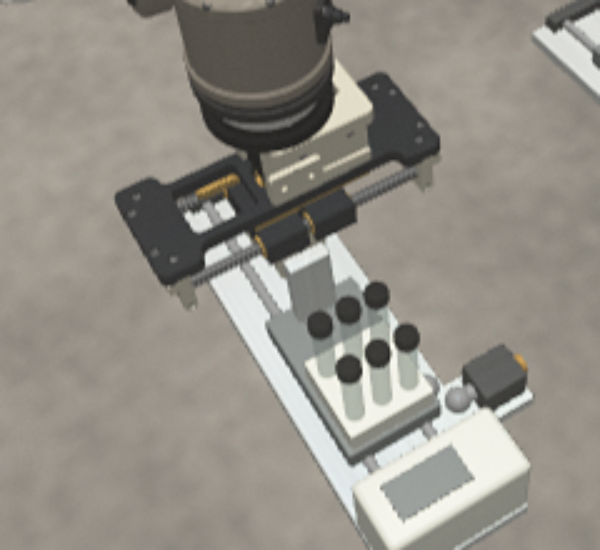

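The carriage ball at (432,382) is nearing the catch ball at (458,400), so about 20 mm or more remains. I'll go on slowly.

```bash
python3 -m creep '0.002 -0.0005 0 0 0 0 0;0.002 -0.0005 0 0 0 0 0;0.002 -0.0005 0 0 0 0 0'; python3 -m creep '0.002 -0.0005 0 0 0 0 0;0.002 -0.0005 0 0 0 0 0'; python3 -m creep '0.002 -0.0005 0 0 0 0 0;0.002 -0.0005 0 0 0 0 0'
```

```text
time: 5.13
tool_pos: [538.7, -114.6, 130.3]
tcp_rot: [3.142, 0.0, -0.256]
contact_force: [-1.6, -0.6, 0.3]
grip_width: 0.4
finger_force: 0.8
time: 5.3
tool_pos: [541.6, -115.4, 130.2]
tcp_rot: [3.141, 0.003, -0.256]
contact_force: [-8.2, 0.5, 5.6]
grip_width: 0.3
finger_force: 4.1
time: 5.47
tool_pos: [545.4, -116.4, 130.2]
tcp_rot: [3.141, 0.003, -0.256]
contact_force: [-7.4, 0.3, 4.2]
grip_width: 0.4
finger_force: 3.5
```

```bash
python3 -m creep '0.002 -0.0005 0 0 0 0 0;0.002 -0.0005 0 0 0 0 0'; python3 -m creep '0.002 -0.0005 0 0 0 0 0;0.002 -0.0005 0 0 0 0 0';  python3 -m creep '0.001 -0.0003 0 0 0 0 0;0 0 0 0 0 0 0'
```

```text
time: 5.63
tool_pos: [550.0, -117.6, 130.3]
tcp_rot: [3.141, 0.002, -0.256]
contact_force: [-3.8, -1.8, 0.9]
grip_width: 0.6
finger_force: 1.7
time: 5.8
tool_pos: [555.2, -118.7, 130.3]
tcp_rot: [-3.141, -0.001, -0.256]
contact_force: [0.2, 0.2, 0.0]
grip_width: 0.4
finger_force: 0.0
time: 5.97
tool_pos: [556.4, -118.9, 130.4]
tcp_rot: [-3.142, -0.002, -0.256]
contact_force: [0.3, -0.4, -0.6]
grip_width: 0.4
finger_force: 0.0
```

The force rose to about 8 N and dropped to zero, so the carriage has passed the crest and sprung ahead. I'll follow gently to feel the stop.

```bash
python3 -m creep '0.0015 -0.0004 0 0 0 0 0;0.0015 -0.0004 0 0 0 0 0;0 0 0 0 0 0 0'; python3 -m creep '0.0015 -0.0004 0 0 0 0 0;0 0 0 0 0 0 0'
```

```text
time: 6.22
tool_pos: [559.0, -119.7, 130.3]
tcp_rot: [3.142, -0.001, -0.256]
contact_force: [-0.9, 0.7, -0.7]
grip_width: 0.6
finger_force: 0.0
time: 6.38
tool_pos: [559.8, -119.9, 130.2]
tcp_rot: [-3.142, 0.001, -0.256]
contact_force: [-1.6, 1.0, 0.8]
grip_width: 0.6
finger_force: 1.0
```

```bash
python3 -m creep '0.001 -0.0003 0 0 0 0 0;0 0 0 0 0 0 0'; python3 -m creep '0.001 -0.0003 0 0 0 0 0;0 0 0 0 0 0 0'
```

```text
time: 6.55
tool_pos: [559.9, -120.0, 130.2]
tcp_rot: [-3.142, 0.003, -0.256]
contact_force: [-5.9, 0.9, 3.7]
grip_width: 0.6
finger_force: 3.1
time: 6.72
tool_pos: [560.1, -120.0, 130.2]
tcp_rot: [-3.141, 0.005, -0.256]
contact_force: [-9.9, 2.4, 7.1]
grip_width: 0.2
finger_force: 5.0
```

The carriage is hard against its stop at x≈560, about 21 mm past where the catch began to resist, which matches home. I'll back off, rise and check.

```bash
python3 -m creep '-0.005 0.0013 0 0 0 0 0;-0.01 0.0026 0 0 0 0 0;-0.015 0.004 0 0 0 0 0;-0.015 0.004 0 0 0 0 0;0 0 0 0 0 0 0;0 0 0.02 0 0 0 0;0 0 0.03 0 0 0 0;0 0 0.03 0 0 0 0'; python3 -m creep '-0.02 0.005 0.03 0 0 0 0;-0.02 0.005 0.03 0 0 0 0;-0.02 0.005 0 0 0 0 0;0 0 0 0 0 0 0;0 0 0 0 0 0 0';python3 - <<'E'
from plant import viewer
import cv2
a=viewer.capture("scene")[180:420,140:380,::-1]
cv2.imwrite("pics/c4.png",cv2.resize(a,None,fx=2.5,fy=2.5))
E
```

```text
time: 7.38
tool_pos: [517.4, -108.9, 210.8]
tcp_rot: [-3.142, 0.001, -0.256]
contact_force: [1.0, 0.1, -0.2]
grip_width: 0.4
finger_force: 0.0
time: 7.8
tool_pos: [457.4, -93.9, 271.0]
tcp_rot: [3.141, -0.002, -0.256]
contact_force: [0.1, -0.5, 0.2]
grip_width: 0.4
finger_force: 0.0
```

View pics/c4.png

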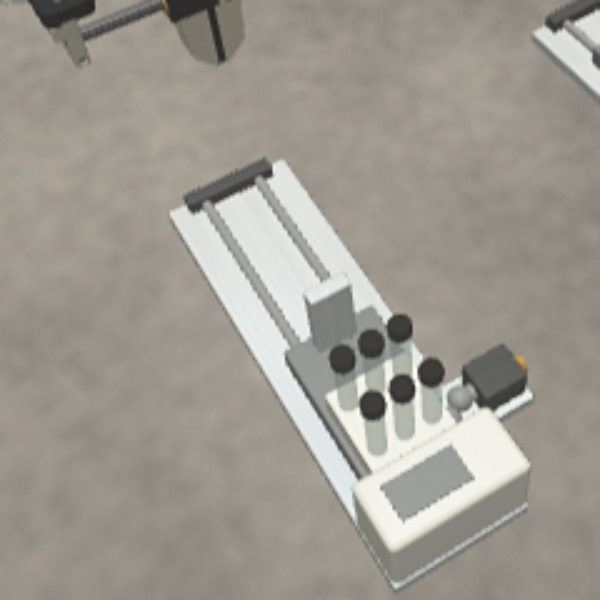

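The carriage front has run under the head, the balls meet at (460,398), all six tubes stand and the gripper is clear.

```bash
python3 -c "from plant import order; print(order.close_job())"
```

```text
the job is handed in; nothing more can be done
None
```

The carriage with the six tubes was pushed past the spring catch until it sat against its stop, then released; the spare carriage was not touched, and the job was handed in at about 8 s.

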